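Open the breaker hatch of a site power box and reset the tripped breaker

TASK

A breaker in the site power box has tripped and the grinder is dead. With a fingertip, press down the thumb pad at the free edge of the wider hatch once, until its push latch lets go, take the finger away so that the hatch springs fully open and see that it stays open by itself, then push the one popped-out breaker button under it fully home and come away, leaving the hatch standing open. Do not push the hatch shut again once it has popped, do not press or open the smaller hatch, and do not pick up or shift anything else.

Things in the scene. Friction and masses are not known exactly. Their poses are not given: they have to be found in the camera images.
- power_box: Site power box, fixed: dark grey moulded box 250 deep (x) x 360 wide (y) x 135 high, steel tube frames at both ends (centre lines y = +/-195, up to 149 high), capped sockets on the front. Origin: centre of its underside on the bench; x from the sockets to the back, y along the width. On its flat top (z = 135) sit two hatches at y = +80 and -80, square to it; which side has the wide one varies.
- hatch_frame: The wide hatch with its low fixed frame, 110 (x) x 140 (y), on the box's top. Origin: centre of the frame at deck height (the box's top); axes as those of power_box. The hood above it is dark with a clear window, top plate 4 thick, skirts 19 deep; when shut its top is 31 to 32 above the deck.
- hatch_hinge (a point): Centre of the wide hatch's hinge axis, along y at the hatch's back edge: 55 behind the frame's centre, 27 above the deck. The free edge is 110 from it, on the socket side.
- hatch (a joint): Wide hatch, rad: about 0.01 shut and latched, 2.0 fully open (stop, leaning 25 degrees back past upright). Pressed at the pad with about 4 N it goes about 5 mm down to a hard stop (-0.048); the push-push latch has let go by -0.04. Let go, a damped spring opens it fully in about 2 s, pushing 4 N at most, and holds it open. Pushed shut and pressed again it would latch again.
- hatch_press (a point): Where to press: centre of the top of the thumb pad on the wide hatch, a ribbed grey rubber pad 14 (x) x 40 (y), 1.5 high, mid free edge, 13 in from that edge and 97 from the hinge axis. It moves with the hatch; when shut it is 33.5 above the deck. z is the hatch's outward normal.
- small_hatch (a joint): The smaller hatch beside it, same make, 110 (x) x 100 (y), same push-push latch, a rotary switch under its window. Rad: about 0.01 shut and latched (start), negative pressed in, 2.0 open. It is to stay shut and not be pressed.
- small_hatch_press (a point): Centre of the thumb pad of the smaller hatch, same size as that of the wide one. Not to be pressed.
- reset (a joint): Travel in m of the tripped breaker's button: 0 = popped out (start), 0.008 = fully home (hard stop). It takes about 3 N, has no spring, and stays where it is left.
- reset_top (a point): Centre of the top of the tripped breaker's button, a black cap 14 across on a white shank. Popped out it is 23 above the deck, home 15. Under the wide hatch three such breakers stand in a row along y, 38 apart, 67 in front of the hinge axis; any one is the tripped one, the others are home (tops 15 above the deck) and fixed. Free from above when the hatch is open.
- battery: Tool battery, 115 x 72 x 59 high, loose on the bench beside the box at its +y end. Origin under its centre.
- disc: Cutting disc 125 across, 4 thick, lying on the bench beside the box at its +y end. Origin under its centre.
- tape: Tape measure 70 x 38 x 66 high, standing on the bench beside the box at its -y end. Origin under its centre.
- offcut: Offcut of steel angle, 90 long, legs 40, lying on the bench beside the box at its -y end. Origin under its centre.
- screwdriver: Screwdriver 200 long, lying on the bench behind the box. Origin under its middle.
- pin_spanner: Grinder's pin spanner, flat steel 125 long, 5 thick, with two pins 6 high, loose on the box's deck along the front (socket-side) edge, about 30 in front of the hatches. Origin in its handle, underside.

How it is judged:
By the outcome, as a careful person would: the job done as asked, in the order asked, and still so for the second after the job is handed in, with the robot touching nothing.
It also fails if it takes over 35 s, if anything falls off the work surface, if the arm or the gripper's body presses on something with over 40 N, if the wrist force passes 120 N, or if a joint passes its speed limit or range.

ROBOT

A 7-joint arm with a two-finger parallel gripper is mounted at the origin on the work surface. World frame = base frame: x ahead of the robot, y to its left, z up, the work surface at z = 0. Lengths are in m, angles in rad, forces in N, time in s.
With the tool pointing down it reaches from about 0.4 to 0.85 m from the base axis. Payload 10.4 kg.
Tool frame: the origin (TCP) lies on the centre line of the jaws, within the pads' length; the fingertips stand r.tip_extent ahead of it and the grasp point (between the pads) lies 8 mm behind it (r.tip_extent is the distance from the TCP to the fingertips, in m); z points along the fingers, y is the direction in which the jaws open and shut (so a half turn about z gives the same grasp; the last joint's range is limited). The gripper opens to 87 mm and grips with 3 to 60 N. Pads are 19 mm wide; open, the fingers measure 117 mm over their backs; the gripper's body (75 mm by 190 mm) begins 51 mm behind the grasp point.
Start: joints at [-1.298, 0.332, -0.065, 1.46, 0.022, 1.35, -0.088], TCP at [0.182, 0.598, 0.234] pointing down, gripper open.
Joint ranges: [-2.6, 2.6], [-0.5, 2.12], [-1.47, 1.34], [0.16, 2.42], [-1.27, 4.41], [0.06, 2.06], [-2.6, 2.6]. Speed limits (rad/s): [2.22, 2.22, 2.79, 2.79, 3.14, 3.14, 3.14].

INTERFACE

Orientations are given as a unit quaternion [x, y, z, w].
In Python, from bench import r gives the robot as it stands.
- The arm moves only by the shell command python3 -m jog 'ROWS' [FORCE]. ROWS is JSON, a list of rows, each a list of 7 numbers: the shift along the tool's x, y, z in cm, then the turn, a rotation vector about the tool's x, y, z in rad, then the opening, from -1 (shut) to 1 (fully open). In form: [[tx, ty, tz, wx, wy, wz, jaw], ...]. A call has 1 to 20 rows; each row shifts and turns the commanded pose from where the row before left it, along the tool's axes as they then stand; what a row does not reach is not made up. A row lasts 1/8 s, in which the tool goes at most 62.5 mm and 10.7 degrees, less where a joint would pass 70% of its speed; a pose out of reach is approached as far as the arm can. A call with a gripper value outside its range is refused whole. The fingers move at their own pace and stop on an object; FORCE is the grip in N (left out, the last holds). Time passes only in rows, so rows that do not move let the fingers close. It gives the time, the measured TCP pose, the force and the opening at its end, in the units of the state.
- r.read_state(): the state, without advancing time (a new reading comes with each control period).
- r.camera(name): name is "scene" or "top" or "wrist"; returns a dict with "frame" (400x640x3 uint8, red, green, blue), "fx", "fy", "cx", "cy" (pixels), "camera_from_world" (4x4, takes a point from world to camera coordinates). Camera axes: x right, y down, z forward; pixel columns grow to the right and rows downward; lengths in m; the calibration is good to about 2 mm. The wrist camera is an equidistant fisheye: a pixel r from the principal point sees the ray r / f radians off the axis. A picture is of the moment at which its call begins. There is no depth.
- r.close_job(): hands the job in, once; it reports no verdict.
Trained networks look in a picture, given as the dict that the camera call returned (one of the last four; its "shot" number tells which), for a name from the list of things; names that differ only in an ending like _2 or _b are one class to them, and where a whole thing is asked for, a point or a joint stands for the part that bears it (a point fixed in the world has none). Each returns a list of dicts, best first, with "score" (0 to 1); they miss things now and then, are a little off and sometimes report something else, mostly with a low value. They report only what shows in the picture. A call takes as long as a camera call.
- r.search_frame(picture, thing): "rect" ([left, top, right, bottom] in pixels, round what is visible of it).
The state is a dict: "time": time; "joint_positions": joint angles; "joint_vel": joint speeds; "joint_torque": joint torques, N m; "ee_pos": TCP position; "eef_rot": TCP orientation; "ft_force": force on the tool from outside, world axes, zero at the start; "torque": the same for the moment, N m; "width": finger opening in m.
Only numpy, scipy, OpenCV 4.12 (cv2) and the standard library are available. Lean on these libraries where they do the work, as an engineer would, in place of code of your own. Each camera call takes 0.05 s, during which the arm holds its last target.

## Working session

There is one attempt and no reset: what is moved stays moved. The work goes in short steps, Python scripts to look and compute and a shell command to move; the robot and the scene stay as the last step left them, time stands still between calls to the robot, and variables do not carry over. Pictures are saved under pics/ and viewed, and the job is handed in when it is done.

```bash
mkdir -p pics; ls; cat > h.py <<'E'
from bench import r
import numpy as np, cv2
def shot(name,fn=None,things=()):
    p=r.camera(name); f=p["frame"][:,:,::-1].copy()
    for t in things:
        for d in r.search_frame(p,t)[:2]:
            print(name,t,[round(float(v)) for v in d["rect"]],round(d["score"],2))
    if fn: cv2.imwrite("pics/"+fn,f)
    return p
def ray(p,u,v):
    T=np.array(p["camera_from_world"]);R=T[:3,:3];c=-R.T@T[:3,3]
    d=R.T@np.array([(u-p["cx"])/p["fx"],(v-p["cy"])/p["fy"],1.]);return c,d
def atz(p,u,v,z):
    c,d=ray(p,u,v);return c+d*(z-c[2])/d[2]
def proj(p,X):
    T=np.array(p["camera_from_world"]);q=T[:3,:3]@np.array(X)+T[:3,3]
    return p["fx"]*q[0]/q[2]+p["cx"],p["fy"]*q[1]/q[2]+p["cy"]
E
python3 - <<'E'
from h import *
th=["power_box","hatch_frame","hatch_press","small_hatch_press","pin_spanner","reset_top"]
p=shot("top","t1.png",th);q=shot("scene","s1.png",th);shot("wrist","w1.png")
for a in(p,q):print(a["fx"],a["fy"],a["cx"],a["cy"],np.round(a["camera_from_world"],3))
s=r.read_state();print(s["time"],s["ee_pos"],s["eef_rot"],s["ft_force"],s["width"],r.tip_extent)
E
```

```text
pics
top power_box [236, 135, 422, 271] 0.67
top hatch_frame [262, 162, 326, 223] 0.56
top hatch_press [260, 165, 325, 223] 0.91
top small_hatch_press [340, 172, 385, 226] 0.87
top pin_spanner [272, 231, 325, 249] 0.81
scene power_box [200, 154, 403, 286] 0.9
scene hatch_frame [307, 167, 378, 223] 0.71
scene hatch_frame [201, 152, 401, 284] 0.47
scene hatch_press [310, 168, 377, 212] 0.96
scene small_hatch_press [245, 164, 297, 204] 0.66
scene small_hatch_press [307, 168, 379, 213] 0.54
scene pin_spanner [311, 155, 364, 171] 0.8
455.1041139906563 455.1041139906563 321.8958056081496 194.674517901005 [[-0.009 -1.     0.004  0.053]
 [-0.987  0.008 -0.161  0.575]
 [ 0.161 -0.005 -0.987  1.076]
 [ 0.     0.     0.     1.   ]]
498.2427944104463 498.2427944104463 314.9475959500512 198.2194740259616 [[ 0.02   1.     0.016 -0.064]
 [ 0.703 -0.003 -0.712 -0.298]
 [-0.711  0.026 -0.702  1.567]
 [ 0.     0.     0.     1.   ]]
0.75 [0.18216725 0.59788211 0.23359714] [ 1.47366806e-01  9.89081908e-01  6.04398166e-05 -6.45972903e-06] [ 0.07889283 -0.75504182  0.09087137] 0.08713097144149531 0.011
```

```bash
python3 - <<'E'
import cv2
a=cv2.imread("pics/t1.png");b=cv2.imread("pics/s1.png")
cv2.imwrite("pics/t1z.png",cv2.resize(a[115:290,210:450],None,fx=3.3,fy=3.3,interpolation=cv2.INTER_CUBIC))
cv2.imwrite("pics/s1z.png",cv2.resize(b[130:310,170:430],None,fx=3,fy=3,interpolation=cv2.INTER_CUBIC))
E
```

```text
(no output)
```

View pics/t1z.png

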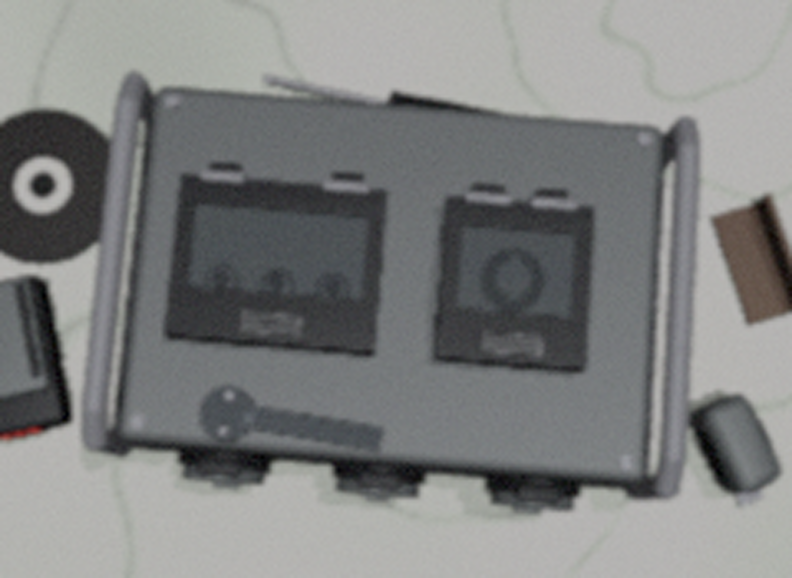

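View pics/s1z.png

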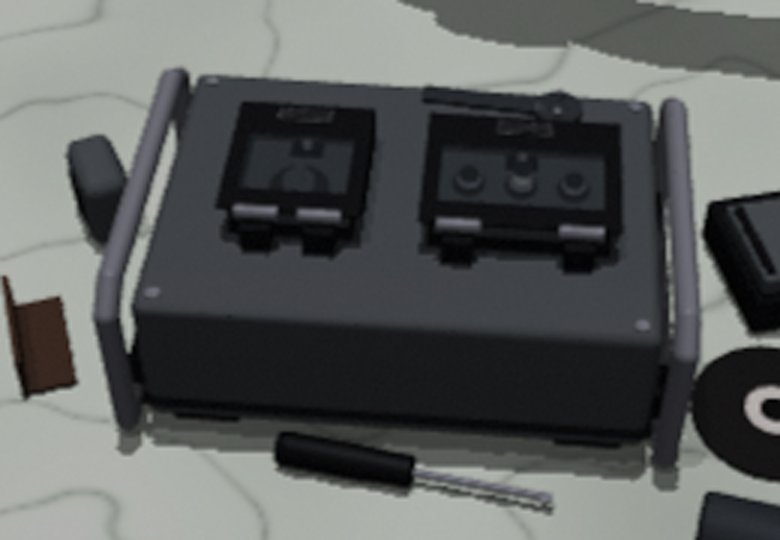

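View pics/t1.png

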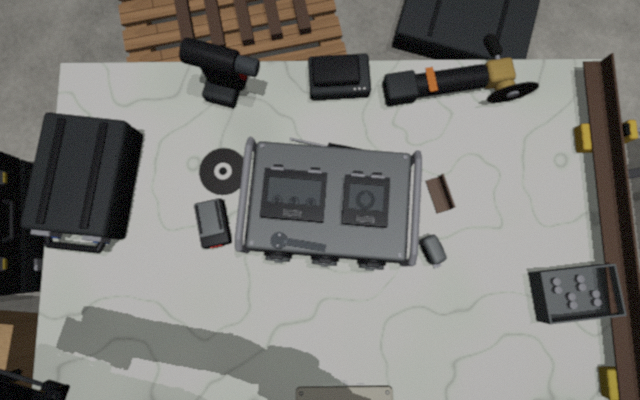

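The wide hatch is on the +y side (left in the top view), with its pad at about (292,212) in top and (345,173) in scene. The small pad is at about (365,219) in top and (272,168) in scene. The middle breaker looks popped. Next I fit the box pose.

```bash
python3 - <<'E'
from h import *
from scipy.optimize import least_squares
p=shot("top");q=shot("scene")
Z=lambda u,v:(210+u/3.3,115+v/3.3)
S=lambda u,v:(170+u/3,130+v/3)
wy,sy=.08,-.08
obs=[(p,Z(272,321),(-.042,wy,.1685)),(p,Z(512,344),(-.042,sy,.1685)),
(q,S(525,128),(-.042,wy,.1685)),(q,S(306,114),(-.042,sy,.1685)),
(p,Z(167,338),(-.055,wy+.07,.1665)),(p,Z(373,353),(-.055,wy-.07,.1665)),
(p,Z(434,359),(-.055,sy+.05,.1665)),(p,Z(583,369),(-.055,sy-.05,.1665)),
(q,S(430,113),(-.055,wy-.07,.1665)),(q,S(620,124),(-.055,wy+.07,.1665)),
(q,S(242,103),(-.055,sy-.05,.1665)),(q,S(375,110),(-.055,sy+.05,.1665))]
def W(x,X):
    c,s=np.cos(x[2]),np.sin(x[2]);return np.array([x[0]+c*X[0]-s*X[1],x[1]+s*X[0]+c*X[1],X[2]])
f=lambda x:np.concatenate([np.array(proj(a,W(x,X)))-uv for a,uv,X in obs])
o=least_squares(f,[.55,0,0],loss="soft_l1");print(o.x,np.round(f(o.x).reshape(-1,2),1).tolist())
x=o.x
for n,X in dict(pad=(-.042,wy,.1685),hinge=(.055,wy,.162),b0=(-.012,wy,.158),bl=(-.012,wy+.038,.15),br=(-.012,wy-.038,.15)).items():print(n,W(x,X).round(4))
for a,c,n in((p,Z(272,321),'t'),(q,S(525,128),'s')):print(n,atz(a,*c,.1685))
s=r.read_state();print(s["time"])
E
```

```text
[ 0.54964385  0.03190582 -0.0896002 ] [[-1.1, 0.9], [-0.6, -0.1], [-0.5, -0.1], [-0.5, 0.3], [-1.7, -0.8], [-0.2, -0.2], [-0.3, -0.5], [0.4, 0.2], [-0.5, -0.2], [-0.2, -0.2], [-0.8, -0.5], [-0.2, -0.2]]
pad [0.515  0.1153 0.1685]
hinge [0.6116 0.1067 0.162 ]
b0 [0.5449 0.1127 0.158 ]
bl [0.5483 0.1505 0.15  ]
br [0.5415 0.0748 0.15  ]
t [0.51696074 0.11297617 0.1685    ]
s [0.51535658 0.11639397 0.1685    ]
0.85
```

```bash
python3 -m jog '[[0,0,0,0,0,-0.103,-1],[0,0,0,0,0,-0.103,-1],[-3.1,-3.75,0,0,0,0,-1],[-3.1,-3.75,0,0,0,0,-1],[-3.1,-3.75,0,0,0,0,-1],[-3.1,-3.75,0,0,0,0,-1],[-3.1,-3.75,0,0,0,0,-1],[-3.1,-3.75,0,0,0,0,-1],[-3.1,-3.75,0,0,0,0,-1],[-3.1,-3.75,0,0,0,0,-1],[-3.1,-3.75,0,0,0,0,-1],[-3.1,-3.75,0,0,0,0,-1],[-3.1,-3.75,0,0,0,0,-1],[0,0,0,0,0,0,-1]]' 10
cat > st.py <<'E'
from h import *
from scipy.spatial.transform import Rotation as Ro
import sys
s=r.read_state();R=Ro.from_quat(s["eef_rot"]).as_matrix()
print(s["time"],np.round(s["ee_pos"],4),np.round(s["ft_force"],2),s["width"]);print(R.round(3))
t=np.array([float(v) for v in sys.argv[1:4]])
print("tool delta cm",(R.T@(t-s["ee_pos"])*100).round(2), "yaw",np.arctan2(-R[0,1],R[1,1]))
E
python3 st.py 0.5155 0.1155 0.19; python3 -c "
from h import *
shot('wrist','w2.png');shot('top','t2.png')"
```

```text
time: 2.6
ee_pos: [0.4865, 0.1527, 0.2338]
eef_rot: [0.048, 0.999, -0.0, 0.0]
ft_force: [-1.2, 0.1, 0.3]
width: 0.0004
2.6 [0.4865 0.1527 0.2338] [-1.21  0.08  0.34] 0.0003908916291049735
[[-0.995  0.096  0.001]
 [ 0.096  0.995 -0.001]
 [-0.001 -0.001 -1.   ]]
tool delta cm [-3.24 -3.42  4.38] yaw -0.09620867398830585
```

View pics/w2.png

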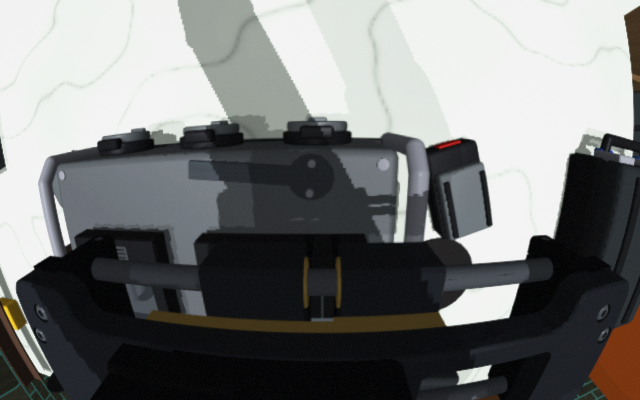

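The wrist view shows the jaws shut with tips near (322,315). The spanner and sockets are on the robot side, and so is the wrist camera. Moving above the pad.

```bash
python3 -m jog '[[-1.6,-1.7,0.6,0,0,0,-1],[-1.64,-1.72,1.4,0,0,0,-1],[0,0,1.4,0,0,0,-1],[0,0,0.9,0,0,0,-1],[0,0,0,0,0,0,-1]]'
python3 st.py 0.5155 0.1155 0.1795; python3 -c "
from h import *
shot('wrist','w3.png');p=shot('top','t3.png');q=shot('scene','s3.png')
a=cv2.imread('pics/t3.png');b=cv2.imread('pics/s3.png')
c=lambda f,s:cv2.resize(f,None,fx=s,fy=s,interpolation=cv2.INTER_CUBIC)
cv2.imwrite('pics/z3.png',np.vstack([c(a[150:250,240:400],4),c(b[130:230,240:400],4)])[:800])
for P in (p,q):print(proj(P,(.5155,.1155,.1685)))
"
python3 -c "
import cv2
a=cv2.imread('pics/z3.png');cv2.imwrite('pics/z3.png',cv2.resize(a,(480,600)))"
```

```text
time: 3.32
ee_pos: [0.5131, 0.1207, 0.1899]
eef_rot: [0.044, 0.999, -0.0, -0.001]
ft_force: [1.2, -0.1, -0.0]
width: 0.0002
3.325 [0.5131 0.1207 0.1899] [ 1.19 -0.1  -0.02] 0.0002402387975372508
[[-0.996  0.088 -0.001]
 [ 0.088  0.996  0.   ]
 [ 0.001 -0.    -1.   ]]
tool delta cm [-0.29 -0.5   1.04] yaw -0.08785753578861202
(np.float64(291.2652388529662), np.float64(212.9481839898453))
(np.float64(344.59446492329334), np.float64(172.71108277404574))
```

View pics/z3.png

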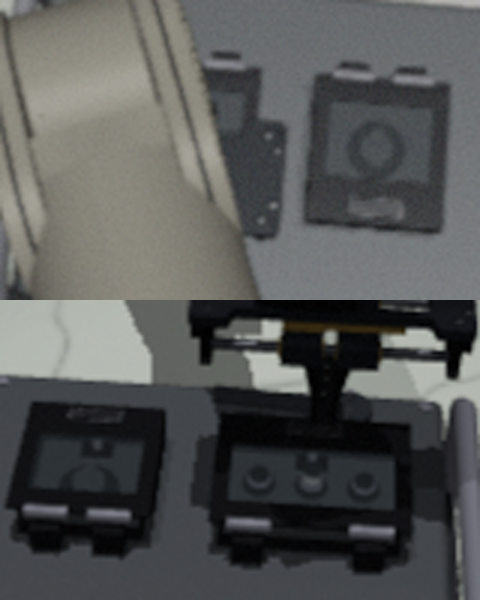

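View pics/w3.png

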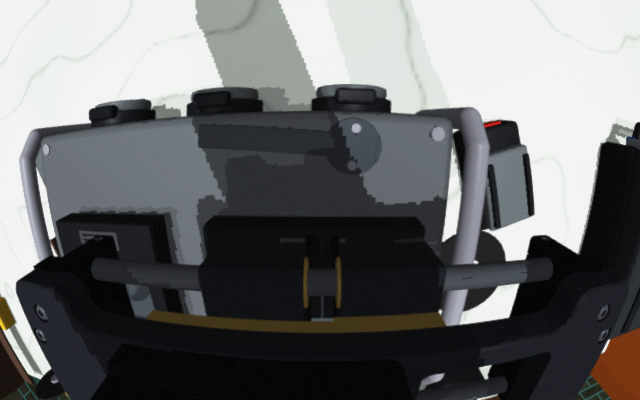

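The finger is just above the pad in the scene view, and its remaining offset is 3–5 mm. Correcting that, then pressing in small steps.

```bash
python3 -m jog '[[-0.25,-0.4,0.5,0,0,0,-1],[0,0,0.3,0,0,0,-1],[0,0,0,0,0,0,-1],[0,0,0,0,0,0,-1]]'
python3 st.py 0.5155 0.1155 0.1745
```

```text
time: 3.98
ee_pos: [0.5162, 0.1153, 0.1826]
eef_rot: [0.045, 0.999, 0.0, 0.0]
ft_force: [-0.2, -0.1, -0.0]
width: 0.0002
3.975 [0.5162 0.1153 0.1826] [-0.21 -0.1  -0.04] 0.0002470668434697023
[[-0.996  0.09   0.   ]
 [ 0.09   0.996  0.   ]
 [-0.     0.    -1.   ]]
tool delta cm [0.07 0.01 0.81] yaw -0.08983261679341328
```

```bash
python3 -m jog '[[0,0,0.2,0,0,0,-1],[0,0,0.15,0,0,0,-1],[0,0,0.15,0,0,0,-1],[0,0,0,0,0,0,-1]]'; python3 -m jog '[[0,0,0.15,0,0,0,-1],[0,0,0.15,0,0,0,-1],[0,0,0,0,0,0,-1]]'
```

```text
time: 4.47
ee_pos: [0.5161, 0.1154, 0.1776]
eef_rot: [0.045, 0.999, 0.0, 0.0]
ft_force: [-2.3, 0.6, 3.8]
width: 0.0002
time: 4.85
ee_pos: [0.5161, 0.1154, 0.1745]
eef_rot: [0.045, 0.999, 0.0, -0.0]
ft_force: [-1.8, 0.6, 4.3]
width: 0.0004
```

Contact at about 4 N. Now the last millimetre to the hard stop, until the force rises.

```bash
python3 -m jog '[[0,0,0.1,0,0,0,-1],[0,0,0,0,0,0,-1]]';  python3 -m jog '[[0,0,0.1,0,0,0,-1],[0,0,0,0,0,0,-1]]'
```

```text
time: 5.1
ee_pos: [0.5161, 0.1154, 0.1743]
eef_rot: [0.045, 0.999, 0.0, 0.0]
ft_force: [-5.4, -0.6, 12.4]
width: 0.0005
time: 5.35
ee_pos: [0.5162, 0.1154, 0.1741]
eef_rot: [0.045, 0.999, 0.001, 0.0]
ft_force: [-10.7, -1.5, 20.9]
width: 0.0006
```

Hard stop reached (the force jumps at z=0.174). Retreating quickly, up and toward the robot.

```bash
python3 -m jog '[[0,0,-2,0,0,0,-1],[1,0,-5,0,0,0,-1],[3,0,-5,0,0,0,-1],[3,0,-5,0,0,0,-1],[3,0,-2,0,0,0,-1],[0,0,0,0,0,0,-1],[0,0,0,0,0,0,-1],[0,0,0,0,0,0,-1],[0,0,0,0,0,0,-1],[0,0,0,0,0,0,-1],[0,0,0,0,0,0,-1],[0,0,0,0,0,0,-1],[0,0,0,0,0,0,-1],[0,0,0,0,0,0,-1],[0,0,0,0,0,0,-1],[0,0,0,0,0,0,-1],[0,0,0,0,0,0,-1],[0,0,0,0,0,0,-1]]'
python3 -c "
from h import *
p=shot('top','t4.png',['reset_top','hatch_press']);q=shot('scene','s4.png',['reset_top','hatch_press']);shot('wrist','w4.png',['reset_top'])
a=cv2.imread('pics/t4.png');b=cv2.imread('pics/s4.png')
c=lambda f,s:cv2.resize(f,None,fx=s,fy=s,interpolation=cv2.INTER_CUBIC)
cv2.imwrite('pics/z4.png',np.vstack([c(a[130:250,240:400],4),c(b[110:230,240:400],4)]))
print(proj(p,(.5449,.1127,.158)),proj(q,(.5449,.1127,.158)))
a=cv2.imread('pics/z4.png');cv2.imwrite('pics/z4.png',cv2.resize(a,(400,600)))
"; python3 st.py .5449 .1127 .18
```

```text
time: 7.6
ee_pos: [0.4166, 0.1242, 0.3625]
eef_rot: [0.045, 0.999, 0.0, 0.0]
ft_force: [0.2, -0.3, 0.2]
width: 0.0004
top reset_top [342, 174, 387, 227] 0.75
top hatch_press [260, 132, 329, 174] 0.88
scene reset_top [191, 175, 210, 212] 0.49
scene hatch_press [304, 170, 383, 212] 0.89
(np.float64(292.85110628875), np.float64(200.3182319777102)) (np.float64(343.8672696351025), np.float64(185.47013276997845))
8.0 [0.4166 0.1242 0.3625] [-0.11 -1.17  0.19] 0.0004594683260161174
[[-0.996  0.09   0.   ]
 [ 0.09   0.996  0.   ]
 [-0.     0.    -1.   ]]
tool delta cm [-12.88   0.    18.25] yaw -0.08982133689015989
```

View pics/z4.png

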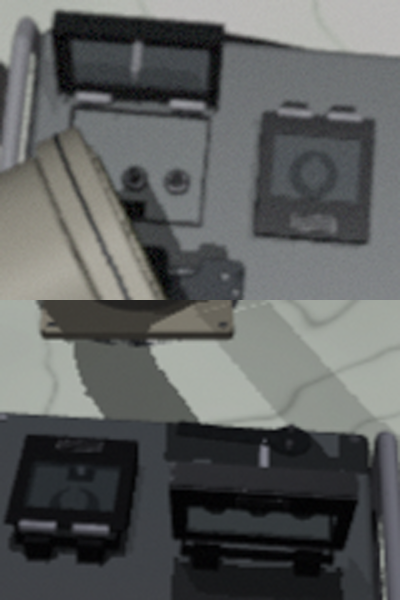

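View pics/w4.png

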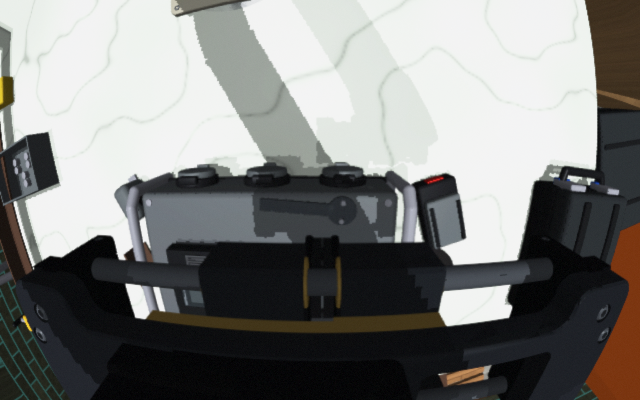

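The hatch stands open and the small one is shut. The arm hides one breaker, so I move aside to see which button is out.

```bash
python3 -m jog '[[0,5,0,0,0,0,-1],[0,5,0,0,0,0,-1],[0,4,0,0,0,0,-1],[0,0,0,0,0,0,-1],[0,0,0,0,0,0,-1]]'
python3 -c "
from h import *
p=shot('top','t5.png',['reset_top','hatch_press']);q=shot('scene','s5.png')
a=cv2.imread('pics/t5.png');b=cv2.imread('pics/s1.png')
c=lambda f,s:cv2.resize(f,None,fx=s,fy=s,interpolation=cv2.INTER_CUBIC)
cv2.imwrite('pics/z5.png',np.vstack([c(a[125:235,250:340],6)[:400],c(b[160:220,300:390],6)[:200]]))
cv2.imwrite('pics/z5.png',np.hstack([c(a[135:235,250:340],6),np.vstack([c(b[165:215,300:390],3),c(b[165:215,300:390],3)*2,c(cv2.imread('pics/s5.png')[145:245,300:390],3)])[:600]]))
for y in (.038,0,-.038):
  for z in(.15,.158):
    X=(.5449+.0896*y,.1127+y,z); print(y,z,np.round(proj(p,X),1),np.round((np.array(proj(p,X))-(250,135))*6))
"; python3 st.py .5449 .1127 .18
```

```text
time: 8.62
ee_pos: [0.4293, 0.263, 0.3625]
eef_rot: [0.045, 0.999, -0.0, 0.0]
ft_force: [-0.3, -0.1, 0.2]
width: 0.0004
top hatch_press [258, 132, 329, 176] 0.94
0.038 0.15 [276.  199.5] [156. 387.]
0.038 0.158 [275.7 198.9] [154. 384.]
0 0.15 [293.1 200.9] [258. 395.]
0 0.158 [292.9 200.3] [257. 392.]
-0.038 0.15 [310.1 202.2] [361. 403.]
-0.038 0.158 [310.  201.7] [360. 400.]
8.825 [0.4293 0.2627 0.3629] [-0.7   0.32  0.8 ] 0.0003615992272528104
[[-0.996  0.091  0.   ]
 [ 0.091  0.996  0.001]
 [-0.     0.001 -1.   ]]
tool delta cm [-12.87 -13.89  18.29] yaw -0.09127468458867019
```

View pics/z5.png

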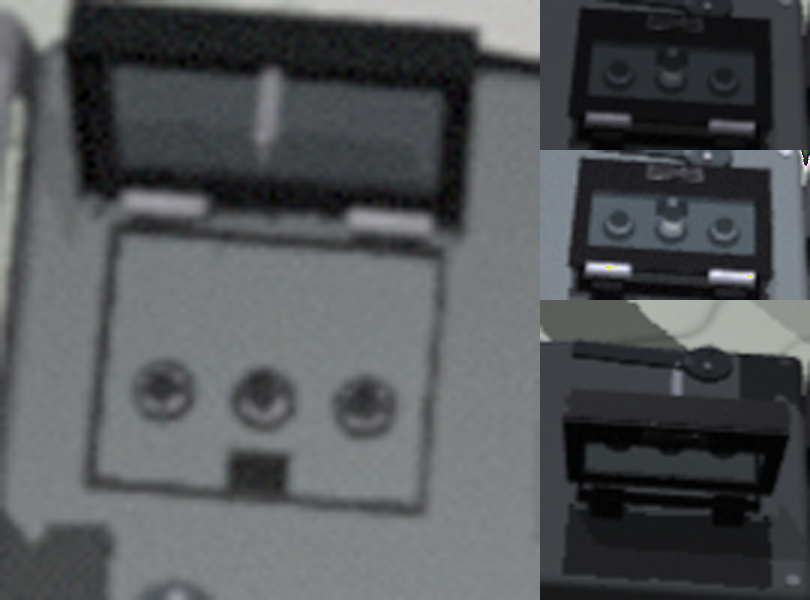

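The middle breaker is the popped one: it shows a white shank and a raised cap in the scene picture through the window. In the top crop it sits at (264,398). Moving above it.

```bash
python3 -m jog '[[-3.2,-3.5,0,0,0,0,-1],[-3.2,-3.5,0,0,0,0,-1],[-3.2,-3.5,0,0,0,0,-1],[-3.25,-3.4,0,0,0,0,-1],[0,0,4,0,0,0,-1],[0,0,4,0,0,0,-1],[0,0,4,0,0,0,-1],[0,0,3,0,0,0,-1],[0,0,0,0,0,0,-1],[0,0,0,0,0,0,-1]]'
python3 st.py .5451 .1122 .169;python3 -c "
from h import *
p=shot('top','t6.png');q=shot('scene','s6.png');a=cv2.imread('pics/s6.png');b=cv2.imread('pics/t6.png')
c=lambda f,s:cv2.resize(f,None,fx=s,fy=s,interpolation=cv2.INTER_CUBIC)
cv2.imwrite('pics/z6.png',np.hstack([c(a[100:240,270:400],3),c(b[100:240,230:360],3)]))
"
```

```text
time: 10.07
ee_pos: [0.5453, 0.1136, 0.2141]
eef_rot: [0.045, 0.999, 0.0, 0.001]
ft_force: [-0.4, 0.4, 0.3]
width: 0.0007
10.075 [0.5453 0.1136 0.2141] [-0.37  0.43  0.3 ] 0.0007021920041319547
[[-0.996  0.09   0.002]
 [ 0.09   0.996  0.001]
 [-0.002  0.001 -1.   ]]
tool delta cm [ 0.01 -0.14  4.51] yaw -0.09032559075604235
```

View pics/z6.png

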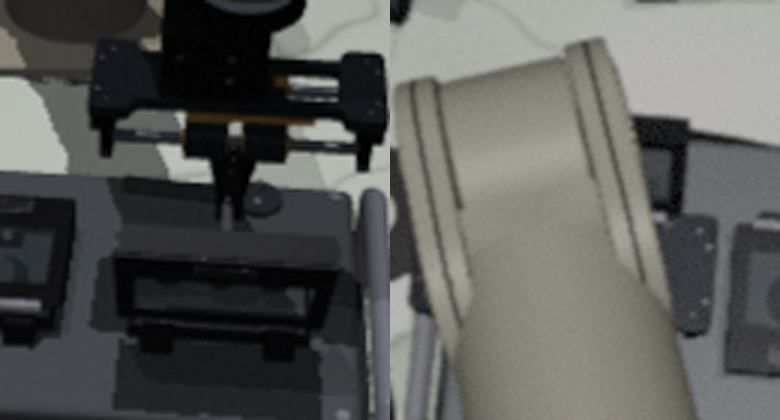

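```bash
python3 -m jog '[[0,-0.1,1.5,0,0,0,-1],[0,0,1.5,0,0,0,-1],[0,0,0.8,0,0,0,-1],[0,0,0,0,0,0,-1],[0,0,0,0,0,0,-1]]' && python3 -m jog '[[0,0,0.3,0,0,0,-1],[0,0,0.3,0,0,0,-1],[0,0,0.2,0,0,0,-1],[0,0,0,0,0,0,-1]]'
```

```text
time: 10.8
ee_pos: [0.5447, 0.1128, 0.1748]
eef_rot: [0.045, 0.999, 0.0, 0.0]
ft_force: [-0.1, 0.2, 0.1]
width: 0.0008
time: 11.3
ee_pos: [0.5445, 0.1127, 0.1664]
eef_rot: [0.045, 0.999, 0.0, -0.0]
ft_force: [-1.0, 0.2, 0.6]
width: 0.0006
```

```bash
python3 -c "
from h import *
q=shot('scene','s7.png');a=cv2.imread('pics/s7.png')
cv2.imwrite('pics/z7.png',cv2.resize(a[80:240,250:410],None,fx=3.5,fy=3.5))
"
```

```text
(no output)
```

View pics/z7.png

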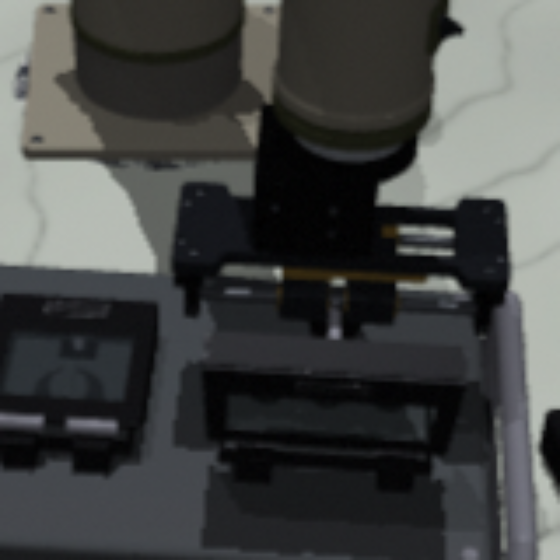

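The gripper is clear of the standing hatch. Pressing on.

```bash
python3 -m jog '[[0,0,0.15,0,0,0,-1],[0,0,0.15,0,0,0,-1]]' && python3 -m jog '[[0,0,0.15,0,0,0,-1]]'&& python3 -m jog '[[0,0,0.1,0,0,0,-1],[0,0,0,0,0,0,-1]]'
```

```text
time: 11.6
ee_pos: [0.5445, 0.1128, 0.1635]
eef_rot: [0.045, 0.999, 0.0, -0.0]
ft_force: [-1.1, -0.3, 2.0]
width: 0.0001
time: 11.72
ee_pos: [0.5445, 0.1127, 0.162]
eef_rot: [0.045, 0.999, 0.0, -0.0]
ft_force: [-0.4, 0.5, 1.9]
width: 0.0005
time: 11.98
ee_pos: [0.5445, 0.1127, 0.1614]
eef_rot: [0.045, 0.999, 0.0, 0.0]
ft_force: [-1.9, -0.2, 6.0]
width: 0.0003
```

```bash
python3 -m jog '[[0,0,0.1,0,0,0,-1],[0,0,0,0,0,0,-1]]' && python3 -m jog '[[0,0,0.1,0,0,0,-1],[0,0,0,0,0,0,-1],[0,0,0,0,0,0,-1]]'
```

```text
time: 12.22
ee_pos: [0.5446, 0.1128, 0.1612]
eef_rot: [0.045, 0.999, 0.0, 0.0]
ft_force: [-6.4, -1.9, 13.0]
width: 0.0005
time: 12.6
ee_pos: [0.5447, 0.1128, 0.1609]
eef_rot: [0.045, 0.999, 0.001, 0.0]
ft_force: [-8.5, -0.8, 20.4]
width: 0.0006
```

Firm stop at tip z≈0.150, which matches the home height (0.135+0.015). Coming straight up, then back and aside.

```bash
python3 -m jog '[[0,0,-1.5,0,0,0,-1],[0,0,-5,0,0,0,-1],[0,0,-5,0,0,0,-1],[0,0,-5,0,0,0,-1],[2,0,-3,0,0,0,-1],[4,3,0,0,0,0,-1],[4,4,0,0,0,0,-1],[2,5,0,0,0,0,-1],[0,4,0,0,0,0,-1],[0,0,0,0,0,0,-1],[0,0,0,0,0,0,-1]]'
python3 -c "
from h import *
p=shot('top','t8.png',['hatch_press','small_hatch_press']);q=shot('scene','s8.png')
a=cv2.imread('pics/t8.png');b=cv2.imread('pics/s8.png')
c=lambda f,s:cv2.resize(f,None,fx=s,fy=s,interpolation=cv2.INTER_CUBIC)
cv2.imwrite('pics/z8.png',np.hstack([c(a[135:235,250:340],6)[:,:400],c(a[115:265,235:435],2)[:600],][:1]+[c(cv2.imread('pics/t5.png')[135:235,250:340],6)[:,:400]]))
cv2.imwrite('pics/z8b.png',np.vstack([c(a[115:265,180:440],3)[:300*2],])[:450]);cv2.imwrite('pics/z8c.png',c(b[130:310,170:430],3))
"
```

```text
time: 13.98
ee_pos: [0.4397, 0.282, 0.354]
eef_rot: [0.045, 0.999, -0.0, 0.0]
ft_force: [0.3, -0.4, -0.7]
width: 0.0007
top hatch_press [260, 133, 331, 175] 0.93
top small_hatch_press [339, 173, 385, 224] 0.78
```

View pics/z8.png

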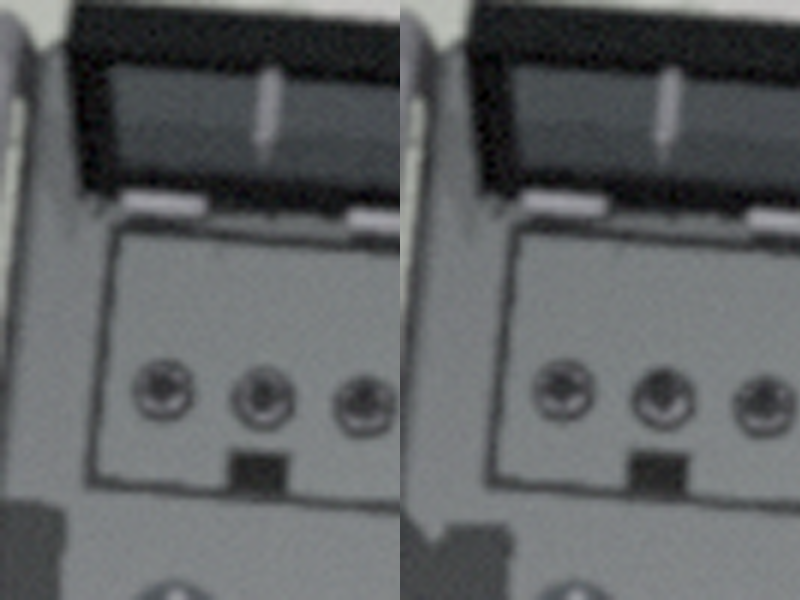

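View pics/z8b.png

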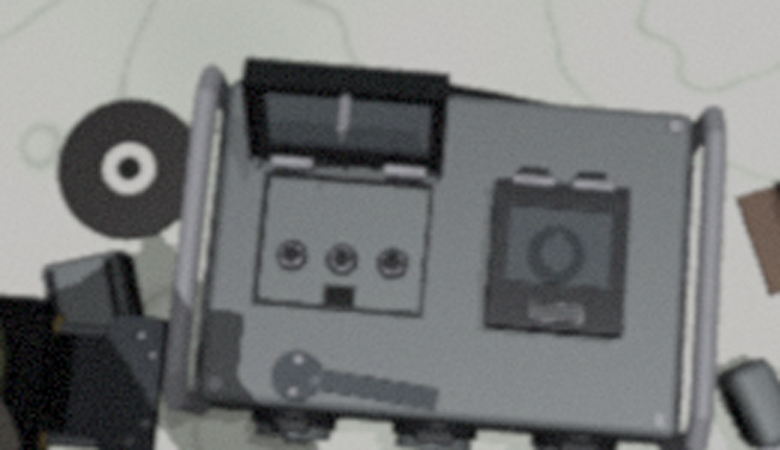

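View pics/z8c.png

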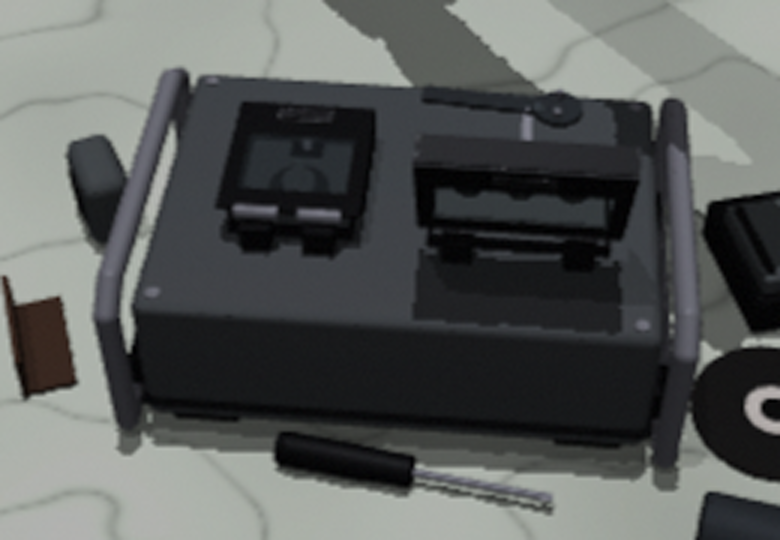

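After the press, the middle button matches its neighbours, with the same ring and cap. The hatch stands open, the small hatch is shut, and the spanner and other items sit where they were.

```bash
python3 -c "
from h import *
s=r.read_state();print(s['time'],s['ft_force']);print(r.close_job())"
```

```text
14.175 [-0.36384897 -0.24550223  0.17908733]
the job is handed in; nothing more can be done
None
```

I did the job as asked and handed it in at 14.2 s. `close_job` gives no verdict.

- **Hatch:** I pressed the wide hatch's thumb pad once with the closed fingertips. It took about 4 N, then met the hard stop at about 21 N. I took the finger away, and the hatch sprang open. It was still open in the last pictures, about 8 s after release.
- **Breaker:** The middle button was the popped-out one. I pushed it until it stopped firmly, with the fingertip about 15 mm above the deck, at about 20 N. I then came straight up and moved aside.

**Last checks:** In the top view the middle button now looks like its two neighbours. The small hatch is shut, the spanner and the other items look unmoved, and the tool reads about zero force.

**Less certain:**
- **Network results:** The network did not find the button; its few hits on that name were elsewhere. I identified the popped button from its visible white shank and the box geometry, and the press bore that out: light resistance, then the stop at the home height.
- **Camera agreement:** The top and scene cameras disagreed by about 3 mm on the pad's position, so I aimed at a fitted pose between them.

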